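Unclamp a chocolate mould on the vibrating table and slide it to the end stop

TASK

A clamp jaw holds the mould of chocolate shells at one end of the vibrating table. Squeeze the two buttons on the sides of the jaw's grip together, draw the jaw back from the mould until it is fully open, and let go so that it locks there; then push the freed mould along the guide at the deck's near edge, lying flat, until it rests squarely against the stop at the other end. Leave the nozzle and the cup that stand on the deck where they are, and the jaw locked open.

Things in the scene. Friction and masses are not known exactly. Their poses are not given: they have to be found in the camera images.
- machine: Vibrating table, fixed: flat aluminium deck, 250 mm (x) by 345 mm (y), top 30 mm above the work surface. Origin at work-surface height; machine x points away from the robot (yawed up to 0.4 rad), y to the robot's left; the deck covers x -70 to 180, y -175 to 170 mm. A steel guide 14 mm high runs along the near edge, inner face at x = -51. The clamp stands far of the mould, centred on y = -90
- rest (a point): Point on the deck top under the mould's centre when it rests against the end stop (machine x 0, y 85, z 30 mm; axes as the machine's). The end stop is a steel bar 14 mm high across the deck's left end: its face lies 70 mm from here in +y
- mould_centre (a point): Centre of the mould (half-way up): rigid flat tray 100 mm (its x) by 140 mm (its y) by 22 mm high, 0.3 to 0.55 kg, with 3 by 4 brown chocolate shells standing 5 mm above its top. It lies loose on the deck between near guide and jaw, at about machine x 0, y -90; its right end face (-y, at y = -160) is open to the side but for the jaw's lug, with no wall there
- jaw (a joint): Travel of the clamp jaw, m, along machine +x, away from the mould: 0 = clamped and locked, 0.045 = fully open. It locks again by itself beyond about 0.042 once the buttons are let out; between, it slides with 2 N or so. The jaw is 156 mm wide, with a lip 7 mm over the mould's top and lugs reaching 14 mm round both its ends: the mould cannot leave until the jaw is open
- grip_centre (a point): Centre of the jaw's plastic grip, midway between the button faces, 80 mm above the work surface; moves with the jaw, axes as the machine's. Buttons at +y and -y; the grip's top is 16 mm higher; the jaw's face plate is 44 to 52 mm away in -x. Fixed steel rails lie under the buttons, their tops 48 mm above the work surface: keep fingertips above that
- button_left_face (a point): Middle of the outer face of the left button (machine +y side), 28 mm from the grip centre when out. Ribbed plastic, 26 mm long (x) by 24 mm high; pushed inward along y
- button_right_face (a point): The same for the right button (machine -y side). Both out: 56 mm over the faces; both fully in: 42 mm
- button_left (a joint): How far the left button is pushed in, m: 0 = out, 0.007 = fully in; sprung, 1.6 N at first, about 6 N fully in. Its pawl is clear of the locking rail from 0.0045 on; both must be clear together for the jaw to move. Between the locked ends the pawls rub on the rails, so let go there the buttons stay in by 0.0045; at the open end they spring out
- button_right (a joint): The same for the right button
- nozzle: Bystander: small steel piping nozzle, a cone 28 mm across and 42 mm high, standing on the deck's far left part; origin at the centre of its foot
- cup: Bystander: small steel cup, 44 mm across and 45 mm high, standing on the deck's far left part; origin at the centre of its foot
Not all that is in view belongs to the job. What is shaped like the part that bears mould_centre but orange or pink is not meant.

How it is judged:
By the outcome, as a careful person would: the job done as asked, in the order asked, and still so for the second after the job is handed in, with the robot touching nothing.
It also fails if it takes over 45 s, if anything falls off the work surface, if the arm or the gripper's body presses on something with over 40 N, if the wrist force passes 120 N, or if a joint passes its speed limit or range.

ROBOT

A 6-joint arm with a two-finger parallel gripper is mounted at the origin on the work surface. World frame = base frame: x ahead of the robot, y to its left, z up, the work surface at z = 0. Lengths are in m, angles in rad, forces in N, time in s.
With the tool pointing down it reaches from about 0.375 to 0.9 m from the base axis. Payload 3.1 kg.
Tool frame: the origin (TCP) lies midway between the tips of the shut fingers; the grasp point (between the pads) lies 19 mm behind it (pinch_z is the distance from the TCP to the grasp point, in m); z points along the fingers, y is the line along which they close (so a half turn about z gives the same grasp; the last joint's range is limited). The gripper opens to 85 mm and grips with 20 to 120 N. Pads are 22 mm wide; open, the fingers measure 114 mm over their backs; the gripper's body (76 mm by 85 mm) begins 54 mm behind the grasp point. The pads swing forward as they close: fully open they stand 13 mm farther back than shut.
Start: joints at [-1.284, 0.527, 1.433, -0, 1.181, -0.178], TCP at [0.28, -0.559, 0.192] pointing down, gripper open.
Joint ranges: [-3.08, 3.08], [-0.75, 2.2], [0.22, 2.44], [-1.43, 4.57], [0, 2.65], [-2.85, 2.85]. Speed limits (rad/s): [2.79, 2.79, 3.14, 3.14, 3.14, 3.14].

INTERFACE

Orientations are given as a unit quaternion [x, y, z, w].
In Python, from station import sense, snapshot, camera_params, sign_off, pinch_z gives the robot as it stands. The module is installed in compiled form; this text tells all that it offers.
- The arm moves only by the shell command python3 -m handwheel 'ROWS' [FORCE]. ROWS is JSON, a list that holds one entry, the list of rows, each a list of 7 numbers: the turn, a rotation vector about the tool's x, y, z in degrees, then the shift along the tool's x, y, z in m, then the opening, from 0 (shut) to 1 (fully open). A call has 1 to 20 rows; each row shifts and turns the commanded pose from where the row before left it, along the tool's axes as they then stand; what a row does not reach is not made up. A row lasts 1/8 s, in which the tool goes at most 62.5 mm and 10.7 degrees, less where a joint would pass 70% of its speed; a pose out of reach is approached as far as the arm can. A call with a gripper value outside its range is refused whole. The fingers move at their own pace and stop on an object; FORCE is the grip in N (left out, the last holds). Time passes only in rows, so rows that do not move let the fingers close. It gives the time, the measured TCP pose, the force, the opening and the grip force at its end, in the units of the state.
- sense(): the state, without advancing time (a new reading comes with each control period).
- snapshot(name): name is "scene" or "top" or "wrist"; returns the picture (384x512x3 uint8, red, green, blue); there is no depth.
- camera_params(name): a dict with "fx", "fy", "cx", "cy" (pixels), "k1" (the pictures are not rectified: a ray, as slopes to the right and down, at radius r is drawn at 1 + k1 r^2 times it, then the intrinsics apply), "world_to_cam" (4x4, takes a point from world to camera coordinates); the wrist camera has in their place "mount" (4x4, takes a point from camera to tool coordinates, whose origin is the TCP and whose axes are the flange's). Camera axes: x right, y down, z forward; pixel columns grow to the right and rows downward; lengths in m; the calibration is good to about 2 mm. A picture is of the moment at which its call begins: read the wrist's pose just before it. camera_params takes no time and is no camera call.
- sign_off(): hands the job in; it is judged then, once.
The state is a dict: "t": time; "q": joint angles; "qd": joint speeds; "tau": joint torques, N m; "tcp_pos": TCP position; "tool_rot": TCP orientation; "force": force on the tool from outside, world axes, zero at the start; "ft_torque": the same for the moment, N m; "finger_gap": opening from 0.0 (shut) to 1.0 (fully open); "gripper_force": force on a finger pad.
Only numpy, scipy, OpenCV 4.12 (cv2) and the standard library are available. Lean on these libraries where they do the work, as an engineer would, in place of code of your own. Each camera call takes 0.05 s, during which the arm holds its last target. There are 200 camera calls.

## Working session

There is one attempt and no reset: what is moved stays moved. The work goes in short steps, Python scripts to look and compute and a shell command to move; the robot and the scene stay as the last step left them, time stands still between calls to the robot, and variables do not carry over. Pictures are saved under pics/ and viewed, at most 10 in all, crops included, and the job is handed in when it is done.

```bash
mkdir -p pics; python3 - <<'E'
from station import *
import cv2
print(sense()); print(pinch_z)
for n in("scene","top"):
    p=snapshot(n); cv2.imwrite(f"pics/{n}.png",cv2.resize(p[:,:,::-1],(800,600),interpolation=cv2.INTER_CUBIC)); print(n,camera_params(n))
print(camera_params("wrist"))
E
```

```text
{'t': 0.0, 'q': array([-1.28450843e+00,  5.28504414e-01,  1.43389920e+00, -7.80928111e-06,
        1.18141577e+00, -1.78503937e-01]), 'qd': array([ 1.40177313e-03, -4.35906373e-04,  3.40077209e-03,  2.14474479e-03,
       -1.30974005e-05, -9.45626211e-04]), 'tau': array([ 1.62200358e-03, -4.42347443e+01, -1.78022987e+01, -9.33523552e-05,
        8.11901351e-03, -6.35569506e-06]), 'tcp_pos': array([ 0.27993798, -0.55789801,  0.19061122]), 'tool_rot': array([ 9.73116441e-01,  2.30310993e-01, -6.35779557e-05, -1.11155579e-03]), 'force': array([ 0.7137201 ,  0.21123195, -0.3827203 ]), 'ft_torque': array([-0.02278936, -0.05245565, -0.05902781]), 'gripper_force': 0.0, 'finger_gap': 1.0003239781986664}
0.0187
scene {'fx': 374.7816967882464, 'fy': 374.7816967882464, 'cx': 250.37426167123593, 'cy': 186.72397915746478, 'k1': -0.01305007144754917, 'world_to_cam': array([[ 0.20301699,  0.97892765, -0.0220172 , -0.07674992],
       [ 0.55003676, -0.13261548, -0.82454393, -0.22620677],
       [-0.81008868,  0.15528616, -0.56536939,  1.35260657],
       [ 0.        ,  0.        ,  0.        ,  1.  
[... 188 characters left out ...]
996194,  0.00720659, -0.02232239],
       [-0.99106316,  0.00391249, -0.13333606,  0.51480333],
       [ 0.13330279, -0.00779783, -0.99104468,  0.71926261],
       [ 0.        ,  0.        ,  0.        ,  1.        ]])}
{'fx': 265.2345664398134, 'fy': 265.2345664398134, 'cx': 257.0160005682985, 'cy': 191.37401325211707, 'k1': -0.04349695680984577, 'mount': array([[-2.59363201e-04, -9.45229666e-01, -3.26405899e-01,
         8.37563081e-02],
       [ 9.99999771e-01, -4.13716457e-05, -6.74796121e-04,
         2.50605437e-04],
       [ 6.24333363e-04, -3.26405999e-01,  9.45229461e-01,
        -1.83275076e-01],
       [ 0.00000000e+00,  0.00000000e+00,  0.00000000e+00,
         1.00000000e+00]])}
```

View pics/top.png

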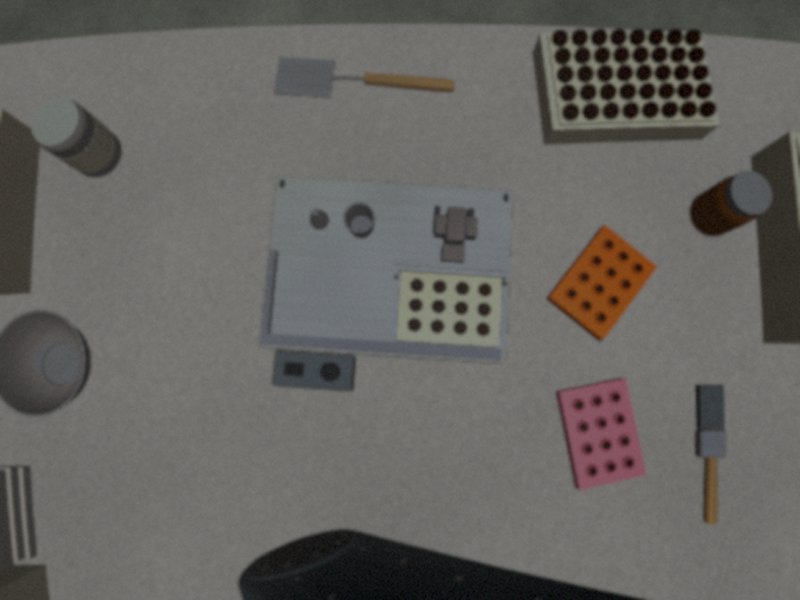

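View pics/scene.png

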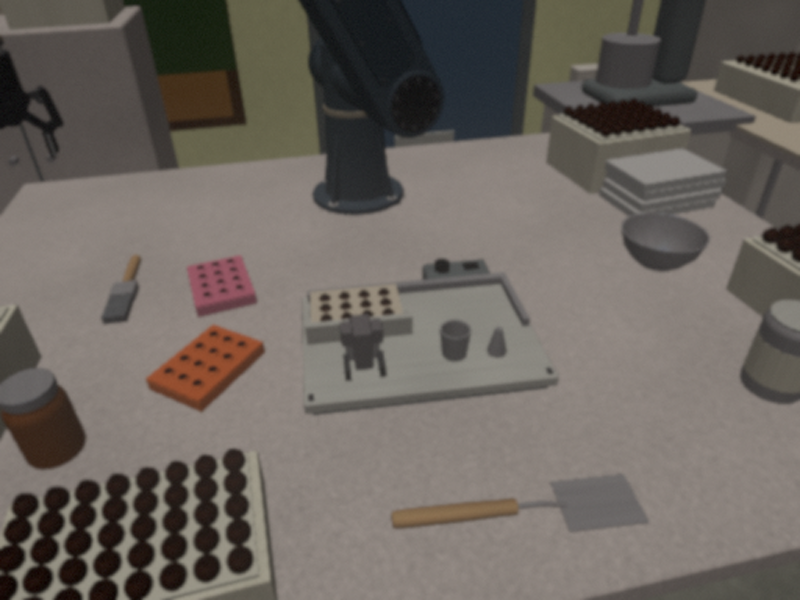

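Top picture: three 3x4 trays. The cream one at (450,308) lies on the deck; the orange (602,282) and pink (602,433) ones are decoys. So cream is the one meant. The jaw grip is at about (456,222), nozzle at (319,218), cup at (360,219), and the end stop at left (270,290). I'll confirm in an enlarged crop.

```bash
cat > h.py <<'E'
import numpy as np, cv2
from station import *
from scipy.spatial.transform import Rotation as R
def w2c(n,s=None):
    P=camera_params(n)
    if n!="wrist": return P,np.array(P["world_to_cam"])
    T=np.eye(4);T[:3,:3]=R.from_quat(s["tool_rot"]).as_matrix();T[:3,3]=s["tcp_pos"]
    return P,np.linalg.inv(T@P["mount"])
def proj(n,X,s=None):
    P,W=w2c(n,s);c=np.atleast_2d(X)@W[:3,:3].T+W[:3,3];u=c[:,:2]/c[:,2:]
    u=u*(1+P["k1"]*(u**2).sum(1,keepdims=True))
    return u*[P["fx"],P["fy"]]+[P["cx"],P["cy"]]
def ray(n,px,z,s=None):
    P,W=w2c(n,s);K=np.array([[P["fx"],0,P["cx"]],[0,P["fy"],P["cy"]],[0,0,1]])
    u=cv2.undistortPoints(np.array(px,float).reshape(-1,1,2),K,np.array([P["k1"],0,0,0,0]))[:,0]
    d=np.c_[u,np.ones(len(u))]@W[:3,:3]; o=-W[:3,:3].T@W[:3,3]
    return o+d*((z-o[2])/d[:,2])[:,None]
def m2w(m,p):  # p=x,y,yaw
    m=np.atleast_2d(m).astype(float);c,s=np.cos(p[2]),np.sin(p[2])
    return np.c_[p[0]+c*m[:,0]-s*m[:,1],p[1]+s*m[:,0]+c*m[:,1],m[:,2]]
E
python3 - <<'E'
from h import *
from scipy.optimize import least_squares as L
px=np.array([[277,180],[513,193]])/1.5625
M=np.array([[.18,.17,.03],[.18,-.175,.03],[-.05,-.16,.052],[-.05,-.02,.052],[.05,-.02,.052]])
px=np.array([[277,179],[513,194],[501,346],[398,342],[400,272]])/1.5625
f=lambda p:(proj("top",m2w(M,p))-px).ravel()
r=L(f,[.6,0,0.]);print(r.x,r.fun.round(1))
p=snapshot("top")
cv2.imwrite("pics/c.png",cv2.resize(p[105:240,160:340,::-1],(792,594),interpolation=cv2.INTER_CUBIC))
E
```

```text
[ 0.50758766  0.00561789 -0.05906776] [-0.6 -0.2  0.1 -1.8  0.1  1.9 -0.5  0.9  0.9 -1.1]
```

View pics/c.png

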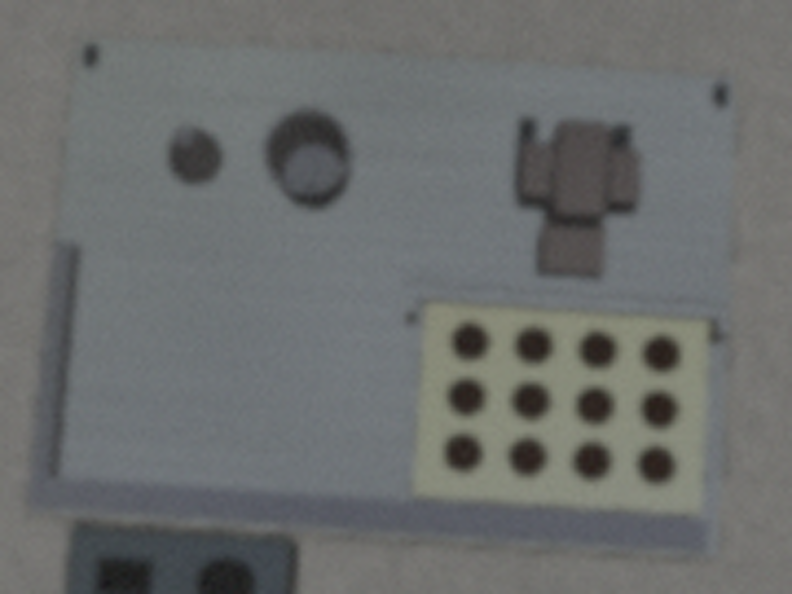

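```bash
python3 - <<'E'
from h import *
from scipy.optimize import least_squares as L
C=lambda a:np.array(a,float)/4.4+[160,105]-[.4,.4]
M=np.array([[.18,.17,.03],[.18,-.175,.03],[-.07,.17,.044],[-.07,-.175,.044],[-.051,.155,.044]])
px=C([[72,42],[735,75],[30,510],[712,548],[55,478]])
r=L(lambda p:(proj("top",m2w(M,p))-px).ravel(),[.5,0,0.]);p=r.x;print(p,r.fun.round(1))
c,s=np.cos(p[2]),np.sin(p[2])
def show(n,q,z):
    w=ray("top",C(q),z); d=w[:,:2]-p[:2]; print(n,w.round(4).tolist(),"mach",np.c_[c*d[:,0]+s*d[:,1],-s*d[:,0]+c*d[:,1]].round(4).tolist())
show("mould corners nl nr fr fl",[[413,497],[700,515],[709,320],[425,302]],.052)
show("shells",[[469,341],[661,353],[657,464],[463,452]],.057)
show("grip top far/near, L/R",[[580,120],[576,218]],.096)
show("buttons L R faces",[[517,175],[639,182]],.092)
show("nozzle tip",[[195,160]],.06); show("cup rim",[[309,152]],.07)
np.save("p.npy",p)
E
```

```text
[ 0.51297801  0.00850784 -0.05929473] [-0.4 -2.   0.4 -1.5 -3.   1.2  3.9  1.6 -1.   0. ]
mould corners nl nr fr fl [[0.4612, -0.0098, 0.052], [0.4518, -0.147, 0.052], [0.5465, -0.1539, 0.052], [0.5557, -0.0158, 0.052]] mach [[-0.0506, -0.0213], [-0.0519, -0.1588], [0.0431, -0.1601], [0.0441, -0.0217]]
shells [[0.5356, -0.0369, 0.057], [0.5295, -0.1292, 0.057], [0.476, -0.1261, 0.057], [0.4822, -0.0337, 0.057]] mach [[0.0253, -0.044], [0.0246, -0.1365], [-0.029, -0.1365], [-0.0283, -0.0439]]
grip top far/near, L/R [[0.6332, -0.0884, 0.096], [0.5863, -0.0856, 0.096]] mach [[0.1258, -0.0896], [0.0788, -0.0896]]
buttons L R faces [[0.6079, -0.0589, 0.092], [0.6046, -0.1157, 0.092]] mach [[0.0988, -0.0617], [0.0988, -0.1186]]
nozzle tip [[0.6252, 0.0961, 0.06]] mach [[0.1068, 0.0941]]
cup rim [[0.6259, 0.0397, 0.07]] mach [[0.1109, 0.0378]]
```

```bash
cat >> h.py <<'E'
def delta(m,zw=None):
    "shift in tool axes and yaw turn (deg about tool z) to bring TCP to machine point m"
    s=sense();p=np.load("p.npy");T=R.from_quat(s["tool_rot"]).as_matrix()
    a=np.arctan2(T[1,0],T[0,0]);D=R.from_euler("z",p[2]).as_matrix()@np.diag([1,-1,-1.])
    d=m2w(m,p)[0]-s["tcp_pos"]
    print("t",s["t"],"F",s["force"].round(1),"gap",round(s["finger_gap"],3),"gf",round(float(s["gripper_force"]),1),"tcp",s["tcp_pos"].round(4))
    print("turn",(R.from_matrix(T.T@D).as_rotvec()*57.3).round(1),"shift now",(T.T@d).round(4),"after turn",(D.T@d).round(4))
    q=D.T@np.diag([1,1,1])@(s["tcp_pos"]-np.r_[p[:2],0]);print("tcp in machine",(q*[1,-1,-1]).round(4))
E
python3 -c "
from h import *
delta([.102,-.09,.16])"
```

```text
t 0.15 F [-0.2  0.2 -0.4] gap 0.999 gf 0.0 tcp [ 0.28   -0.5581  0.1908]
turn [-0.1  0.  30. ] shift now [ 0.5055 -0.273   0.0314] after turn [ 0.301  -0.4894  0.0308]
tcp in machine [-0.199  -0.5794  0.1908]
```

```bash
python3 -m handwheel '[[[0,0,10,0,0,0,1],[0,0,10,0,0,0,1],[0,0,10,0,0,0,1],[0,0,0,0.03,-0.049,0,1],[0,0,0,0.03,-0.049,0,1],[0,0,0,0.03,-0.049,0,1],[0,0,0,0.03,-0.049,0,1],[0,0,0,0.03,-0.049,0,1],[0,0,0,0.03,-0.049,0,1],[0,0,0,0.03,-0.049,0,1],[0,0,0,0.03,-0.049,0,1],[0,0,0,0.03,-0.049,0,1],[0,0,0,0.03,-0.049,0,1],[0,0,0,0,0,0,1]]]' 30; python3 - <<'E'
from h import *
delta([.102,-.09,.16])
s=sense();p=snapshot("wrist");cv2.imwrite("pics/w1.png",cv2.resize(p[:,:,::-1],(800,600),interpolation=cv2.INTER_CUBIC))
np.save("s.npy",np.r_[s["tcp_pos"],s["tool_rot"]])
P=np.load("p.npy")
for m in([.102,-.09,.096],[.102,-.062,.092],[.102,-.118,.092],[.126,-.09,.096]):print(m,proj("wrist",m2w(m,P),s)*1.5625)
E
```

```text
t: 1.9
tcp_pos: [0.61, -0.0833, 0.1912]
tool_rot: [1.0, -0.027, 0.0, -0.0]
force: [0.1, -0.7, -0.2]
finger_gap: 1.002
gripper_force: 0.0
t 1.9 F [ 0.1 -0.7 -0.2] gap 1.002 gf 0.0 tcp [ 0.61   -0.0833  0.1912]
turn [-0.  -0.   0.4] shift now [-0.0004  0.0041  0.0312] after turn [-0.0003  0.0041  0.0312]
tcp in machine [ 0.1023 -0.0859  0.1912]
[0.102, -0.09, 0.096] [[407.09168697 282.97501126]]
[0.102, -0.062, 0.092] [[367.63998337 281.10659916]]
[0.102, -0.118, 0.092] [[446.4010022  281.59747978]]
[0.126, -0.09, 0.096] [[407.45227383 249.32709107]]
```

View pics/w1.png

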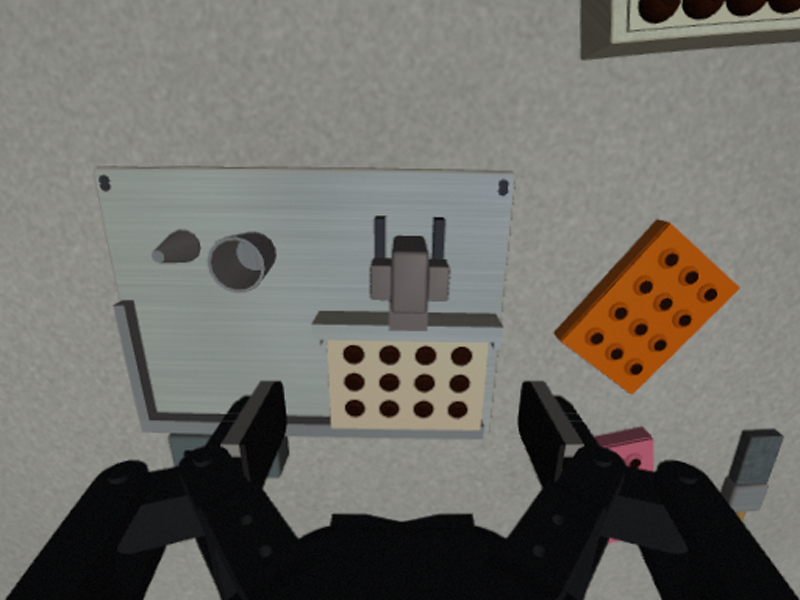

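The wrist view shows the grip's buttons spanning columns 370–449 at row 281 (predicted 368–446), so it's about 2 mm further right. I'll refit the machine pose from this view.

```bash
python3 - <<'E'
from h import *
from scipy.optimize import least_squares as L
v=np.load("s.npy");s={"tcp_pos":v[:3],"tool_rot":v[3:]}
M=np.array([[.18,.17,.03],[.18,-.175,.03],[-.051,.155,.044],[-.07,.17,.044],[-.07,-.175,.044],[.102,-.062,.092],[.102,-.118,.092],[-.05,-.16,.052],[-.05,-.02,.052]])
px=np.array([[97,168],[513,173],[155,420],[142,433],[483,437],[370,281],[449,281],[482,430],[331,430]])/1.5625-.3
p0=np.load("p.npy");f=lambda p:(proj("wrist",m2w(M,p),s)-px).ravel()
r=L(f,p0,loss="soft_l1");print(p0,r.x,f(r.x).round(1))
p=r.x;np.save("p.npy",p)
w=ray("wrist",px[5:7],.092,s)[:,:2]-p[:2];c,S=np.cos(p[2]),np.sin(p[2]);print(np.c_[c*w[:,0]+S*w[:,1],-S*w[:,0]+c*w[:,1]])
delta([.102,-.09,.064])
E
```

```text
[ 0.51297801  0.00850784 -0.05929473] [ 0.5119993   0.0071457  -0.06048656] [-3.9 -0.1  2.  -3.2 -2.2 -0.1 -0.9  1.8  7.5  2.3  0.2  1.2 -0.   1.6
  0.1 -1.1  0.2 -1.7]
[[ 0.10340448 -0.06181242]
 [ 0.10383719 -0.11794111]]
t 1.95 F [-0.3 -0.4  0.3] gap 0.997 gf 0.0 tcp [ 0.6088 -0.0853  0.1911]
turn [0.  0.  0.3] shift now [-1.000e-04  3.600e-03  1.271e-01] after turn [-0.0002  0.0036  0.1271]
tcp in machine [ 0.1022 -0.0864  0.1911]
```

```bash
python3 -m handwheel '[[[0,0,0,0,0.0036,0.03,1],[0,0,0,0,0,0.03,1],[0,0,0,0,0,0.03,1],[0,0,0,0,0,0.025,1],[0,0,0,0,0,0.012,1],[0,0,0,0,0,0,1],[0,0,0,0,0,0,0.8],[0,0,0,0,0,0,0.65],[0,0,0,0,0,0,0.55],[0,0,0,0,0,0,0.4],[0,0,0,0,0,0,0.4],[0,0,0,0,0,0,0.4]]]' 30; python3 - <<'E'
from h import *
delta([.102,-.09,.064])
E
```

```text
t: 3.45
tcp_pos: [0.6082, -0.0907, 0.0646]
tool_rot: [1.0, -0.029, -0.0, 0.0]
force: [-0.6, -0.9, 0.2]
finger_gap: 0.402
gripper_force: 0.0
t 3.45 F [-0.6 -0.9  0.2] gap 0.402 gf 0.0 tcp [ 0.6082 -0.0907  0.0646]
turn [0.  0.  0.1] shift now [ 0.     -0.0019  0.0006] after turn [ 0.     -0.0019  0.0006]
tcp in machine [ 0.102  -0.0919  0.0646]
```

```bash
python3 - <<'E'
from h import *
p=snapshot("wrist");cv2.imwrite("pics/w2.png",cv2.resize(p[150:384,110:400,::-1],(744,600),interpolation=cv2.INTER_CUBIC))
E
```

```text
(no output)
```

View pics/w2.png

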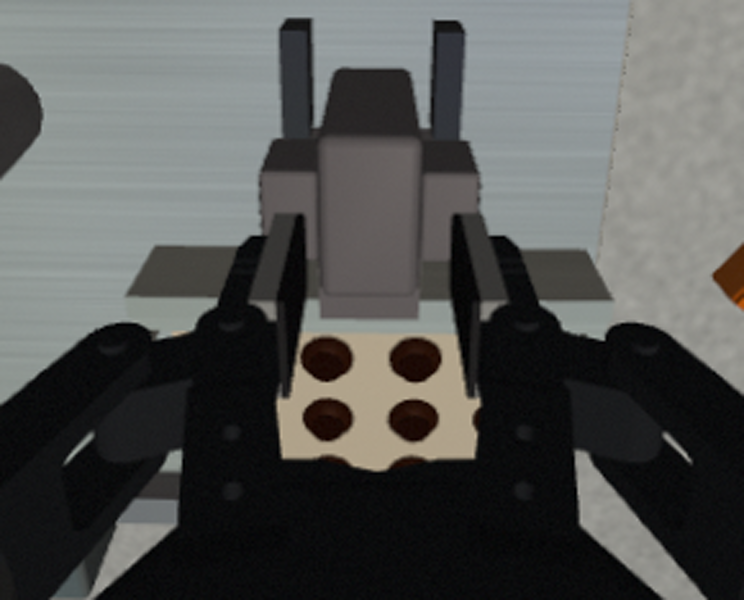

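```bash
python3 - <<'E'
from h import *
s=sense();P=np.load("p.npy");sc=2.566
T=R.from_quat(s["tool_rot"]).as_matrix()
f=lambda X:((proj("wrist",X,s)-[110,150])*sc).round(0).tolist()
for m in([.115,-.09,.092],[.089,-.062,.092],[.115,-.062,.092],[.115,-.118,.092],[.126,-.09,.096],[.079,-.09,.096],[.126,-.09,.07]):print(m,f(m2w(m,P)))
for t in([0,0,0],[0,.017,0],[0,.017,-.019],[.011,.017,-.005],[-.011,.017,-.005],[.011,.017,-.025]):print(t,f((T@np.array(t)+s["tcp_pos"])[None]))
E
```

```text
[0.115, -0.09, 0.092] [[369.0, 170.0]]
[0.089, -0.062, 0.092] [[263.0, 260.0]]
[0.115, -0.062, 0.092] [[257.0, 170.0]]
[0.115, -0.118, 0.092] [[480.0, 170.0]]
[0.126, -0.09, 0.096] [[368.0, 135.0]]
[0.079, -0.09, 0.096] [[369.0, 302.0]]
[0.126, -0.09, 0.07] [[369.0, 101.0]]
[0, 0, 0] [[376.0, 172.0]]
[0, 0.017, 0] [[434.0, 172.0]]
[0, 0.017, -0.019] [[439.0, 202.0]]
[0.011, 0.017, -0.005] [[436.0, 144.0]]
[-0.011, 0.017, -0.005] [[434.0, 213.0]]
[0.011, 0.017, -0.025] [[443.0, 174.0]]
```

```bash
python3 - <<'E'
from h import *
s=sense();P=np.load("p.npy");p=snapshot("scene")
o=proj("scene",s["tcp_pos"])[0];print(o)
x0,y0=int(o[0]-50),int(o[1]-50);print(x0,y0)
cv2.imwrite("pics/s2.png",cv2.resize(p[y0:y0+75,x0:x0+100,::-1],(800,600),interpolation=cv2.INTER_CUBIC))
f=lambda X:((proj("scene",X)-[x0,y0])*8).round(0).tolist()
T=R.from_quat(s["tool_rot"]).as_matrix()
for m in([.115,-.062,.092],[.115,-.118,.092],[.126,-.09,.096]):print(m,f(m2w(m,P)))
for t in([0,0,0],[.011,.017,0],[.011,-.017,0],[.011,.017,-.042]):print(t,f((T@np.array(t)+s["tcp_pos"])[None]))
E
```

```text
[230.24423903 217.80342357]
180 167
[0.115, -0.062, 0.092] [[515.0, 344.0]]
[0.115, -0.118, 0.092] [[301.0, 367.0]]
[0.126, -0.09, 0.096] [[412.0, 369.0]]
[0, 0, 0] [[402.0, 406.0]]
[0.011, 0.017, 0] [[343.0, 439.0]]
[0.011, -0.017, 0] [[469.0, 425.0]]
[0.011, 0.017, -0.042] [[332.0, 314.0]]
```

View pics/s2.png

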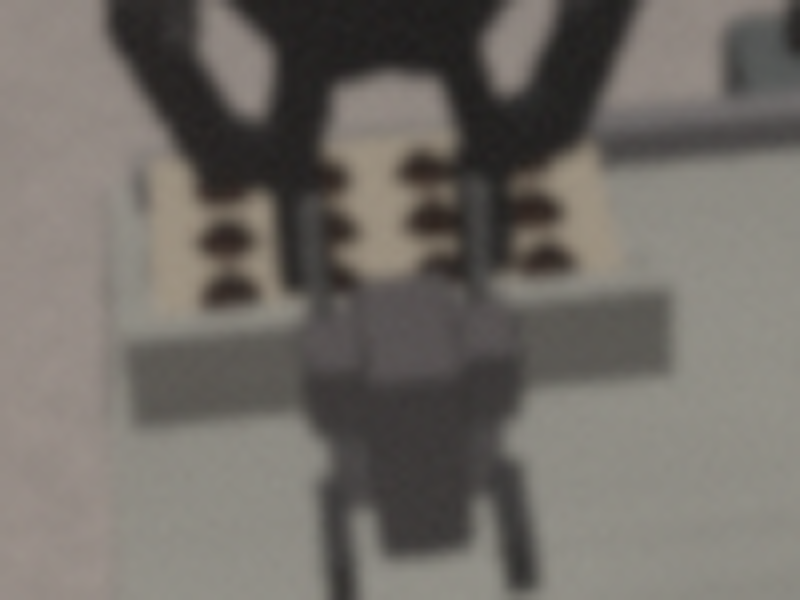

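Both views show the fingertips standing above the buttons: about 40 mm behind where the reported TCP should place them, with zero grip force. I'll open, go lower in steps, and check again.

```bash
python3 -m handwheel '[[[0,0,0,0,-0.002,0,1],[0,0,0,0,0,0,1],[0,0,0,0,0,0,1],[0,0,0,0,0,0.008,1],[0,0,0,0,0,0.007,1],[0,0,0,0,0,0,1]]]' 30; python3 - <<'E'
from h import *
delta([.102,-.09,.064])
s=sense();P=np.load("p.npy");sc=2.566
p=snapshot("wrist");cv2.imwrite("pics/w3.png",cv2.resize(p[150:384,110:400,::-1],(744,600),interpolation=cv2.INTER_CUBIC))
f=lambda X:((proj("wrist",X,s)-[110,150])*sc).round(0).tolist()
for m in([.089,-.062,.092],[.115,-.062,.092],[.115,-.118,.092]):print(m,f(m2w(m,P)))
E
```

```text
t: 4.3
tcp_pos: [0.6075, -0.0885, 0.0485]
tool_rot: [1.0, -0.029, -0.001, -0.0]
force: [0.4, 0.0, -0.6]
finger_gap: 0.998
gripper_force: 0.0
t 4.3 F [ 0.4  0.  -0.6] gap 0.998 gf 0.0 tcp [ 0.6075 -0.0885  0.0485]
turn [-0.   0.1  0.1] shift now [ 0.0008  0.0003 -0.0155] after turn [ 0.0008  0.0003 -0.0155]
tcp in machine [ 0.1012 -0.0897  0.0485]
[0.089, -0.062, 0.092] [[261.0, 293.0]]
[0.115, -0.062, 0.092] [[254.0, 197.0]]
[0.115, -0.118, 0.092] [[499.0, 197.0]]
```

View pics/w3.png

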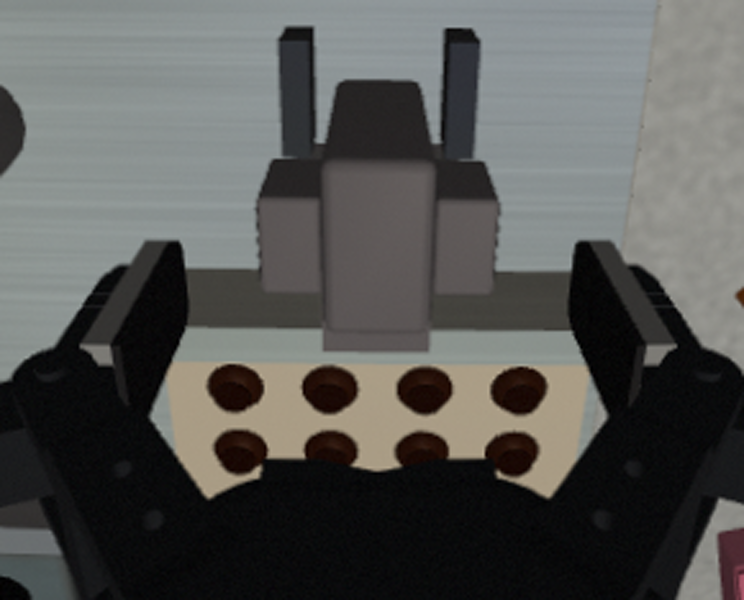

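```bash
python3 -m handwheel '[[[0,0,0,0.0025,0,0.007,1],[0,0,0,0,0,0.007,1],[0,0,0,0,0,0,1]]]' 30; python3 -m handwheel '[[[0,0,0,0,0,0.005,1],[0,0,0,0,0,0.005,1],[0,0,0,0,0,0.004,1],[0,0,0,0,0,0,1]]]'
```

```text
t: 4.72
tcp_pos: [0.6102, -0.0887, 0.0347]
tool_rot: [1.0, -0.029, -0.001, -0.0]
force: [-0.5, 0.4, -0.3]
finger_gap: 0.999
gripper_force: 0.0
t: 5.22
tcp_pos: [0.6105, -0.0888, 0.0212]
tool_rot: [1.0, -0.029, -0.0, -0.0]
force: [1.1, -0.7, 0.3]
finger_gap: 1.003
gripper_force: 0.0
```

```bash
python3 -m handwheel '[[[0,0,0,0,0,0,0.75],[0,0,0,0,0,0,0.6],[0,0,0,0,0,0,0.5],[0,0,0,0,0,0,0.4],[0,0,0,0,0,0,0.3],[0,0,0,0,0,0,0.3],[0,0,0,0,0,0,0.3]]]' 30;  python3 - <<'E'
from h import *
delta([.102,-.09,.064])
p=snapshot("wrist");cv2.imwrite("pics/w4.png",cv2.resize(p[150:384,110:400,::-1],(744,600),interpolation=cv2.INTER_CUBIC))
E
```

```text
t: 6.1
tcp_pos: [0.6115, -0.0886, 0.0229]
tool_rot: [1.0, -0.03, 0.001, -0.0]
force: [-0.1, 1.9, 6.0]
finger_gap: 0.481
gripper_force: 30.2
t 6.1 F [-0.1  1.9  6. ] gap 0.481 gf 30.2 tcp [ 0.6115 -0.0886  0.0229]
turn [-0.  -0.1  0. ] shift now [-0.003   0.0005 -0.0411] after turn [-0.0031  0.0005 -0.0411]
tcp in machine [ 0.1051 -0.0895  0.0229]
```

View pics/w4.png

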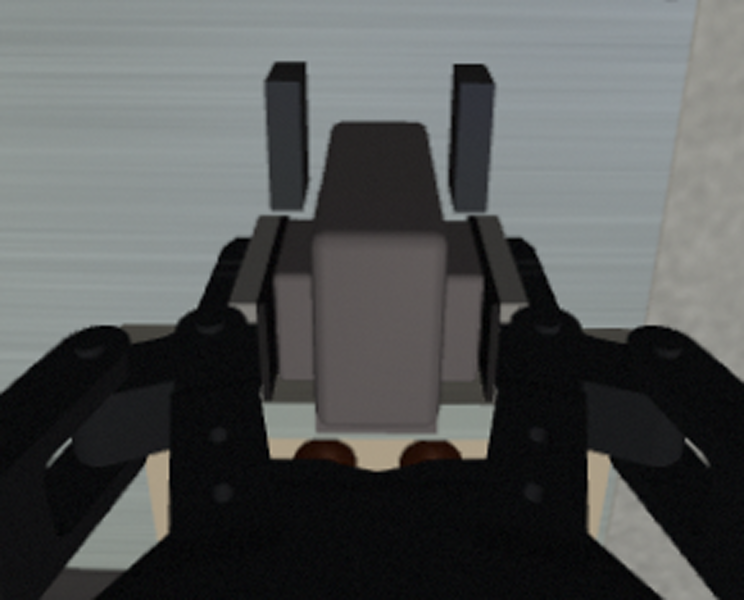

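Both buttons are squeezed in: gap 0.481 (about 41 mm), 30 N, symmetric in view. Now I draw the jaw back.

```bash
python3 -m handwheel '[[[0,0,0,0.004,0,0,0.3],[0,0,0,0.006,0,0,0.3],[0,0,0,0.006,0,0,0.3],[0,0,0,0.006,0,0,0.3],[0,0,0,0.006,0,0,0.3],[0,0,0,0.006,0,0,0.3],[0,0,0,0.006,0,0,0.3],[0,0,0,0.004,0,0,0.3],[0,0,0,0.003,0,0,0.3],[0,0,0,0.001,0,0,0.3],[0,0,0,0,0,0,0.3]]]' 30;  python3 - <<'E'
from h import *
delta([.147,-.09,.064])
E
```

```text
t: 7.52
tcp_pos: [0.656, -0.0916, 0.0228]
tool_rot: [1.0, -0.029, -0.003, -0.0]
force: [-6.6, -0.4, 9.9]
finger_gap: 0.482
gripper_force: 30.4
t 7.525 F [-6.6 -0.4  9.9] gap 0.482 gf 30.4 tcp [ 0.656  -0.0916  0.0228]
turn [-0.   0.3  0.1] shift now [-0.0029  0.0001 -0.0412] after turn [-0.0027  0.0001 -0.0412]
tcp in machine [ 0.1497 -0.0899  0.0228]
```

```bash
python3 -m handwheel '[[[0,0,0,0,0,0,0.6],[0,0,0,0,0,0,0.8],[0,0,0,0,0,0,1],[0,0,0,0,0,0,1],[0,0,0,0,0,-0.02,1],[0,0,0,0,0,-0.04,1],[0,0,0,0,0,-0.05,1],[0,0,0,0,0,-0.05,1],[0,0,0,0,0,0,1]]]' 30;  python3 - <<'E'
from h import *
delta([.147,-.09,.19])
s=sense();P=np.load("p.npy")
p=snapshot("wrist");cv2.imwrite("pics/w5.png",cv2.resize(p[:,:,::-1],(800,600),interpolation=cv2.INTER_CUBIC))
np.save("s.npy",np.r_[s["tcp_pos"],s["tool_rot"]])
for m in([.171,-.09,.096],[.147,-.062,.092],[.147,-.118,.092],[.05,-.16,.052],[-.05,-.16,.052],[-.05,-.02,.052]):print(m,(proj("wrist",m2w(m,P),s)*1.5625).round())
E
```

```text
t: 8.65
tcp_pos: [0.6629, -0.0928, 0.189]
tool_rot: [1.0, -0.029, 0.007, 0.002]
force: [-0.2, -0.7, 0.4]
finger_gap: 0.999
gripper_force: 0.0
t 8.65 F [-0.2 -0.7  0.4] gap 0.999 gf 0.0 tcp [ 0.6629 -0.0928  0.189 ]
turn [ 0.2 -0.8  0.1] shift now [-0.0096 -0.0007 -0.0011] after turn [-0.0097 -0.0007 -0.001 ]
tcp in machine [ 0.1567 -0.0907  0.189 ]
[0.171, -0.09, 0.096] [[400. 265.]]
[0.147, -0.062, 0.092] [[361. 296.]]
[0.147, -0.118, 0.092] [[439. 296.]]
[0.05, -0.16, 0.052] [[479. 387.]]
[-0.05, -0.16, 0.052] [[472. 478.]]
[-0.05, -0.02, 0.052] [[327. 478.]]
```

View pics/w5.png

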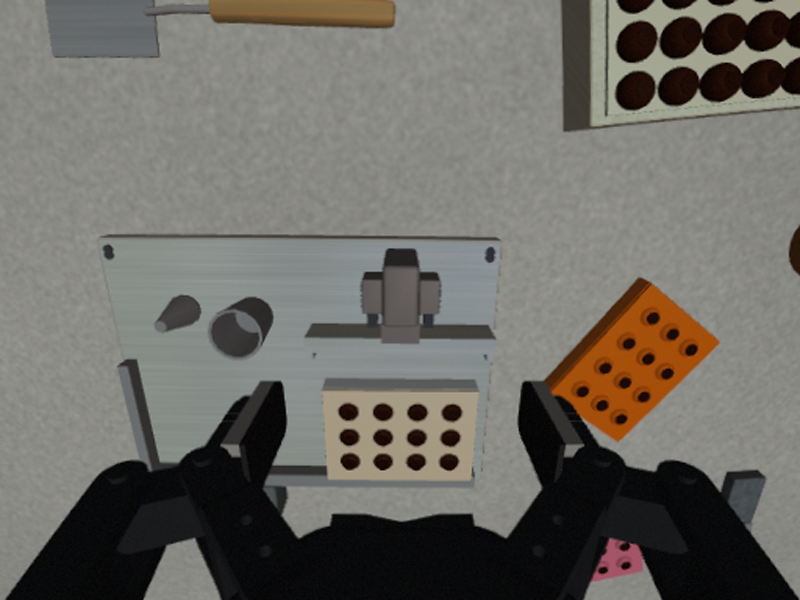

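Jaw is fully open: buttons at columns 361–440, fully sprung out, so it's locked. The mould at (400,437) is free, with the lugs clear. Next I turn the gripper 90°, so both fingertips can push squarely on the mould's right end face.

```bash
cat >> h.py <<'E'
def delta2(m):
    s=sense();p=np.load("p.npy");T=R.from_quat(s["tool_rot"]).as_matrix()
    Z=R.from_euler("z",p[2]).as_matrix();D=Z@np.array([[0,1,0],[1,0,0],[0,0,-1.]])
    d=m2w(m,p)[0]-s["tcp_pos"]
    print("t",s["t"],"F mach",(Z.T@s["force"]).round(1),"gap",round(s["finger_gap"],3),"turn",(R.from_matrix(T.T@D).as_rotvec()*57.3).round(1),"shift",(T.T@d).round(4),"tcp mach",(Z.T@(s["tcp_pos"]-np.r_[p[:2],0])).round(4))
E
python3 -m handwheel '[[[0,0,-10,0,0,0,0.5],[0,0,-10,0,0,0,0.5],[0,0,-10,0,0,0,0.5],[0,0,-10,0,0,0,0.5],[0,0,-10,0,0,0,0.5],[0,0,-10,0,0,0,0.5],[0,0,-10,0,0,0,0.5],[0,0,-10,0,0,0,0.5],[0,0,-10,0,0,0,0.5],[0,0,0,-0.02,-0.03,0.01,0.5],[0,0,0,-0.02,-0.03,0.01,0.5],[0,0,0,-0.02,-0.03,0.01,0.5],[0,0,0,-0.02,-0.03,0.01,0.5],[0,0,0,-0.025,-0.037,0.01,0.5],[0,0,0,0,0,0.01,0.5],[0,0,0,0,0,0,0.5]]]' 30;  python3 - <<'E'
from h import *
delta2([0,-.182,.02])
E
```

```text
t: 10.7
tcp_pos: [0.4954, -0.1869, 0.1207]
tool_rot: [0.728, 0.686, -0.0, -0.001]
force: [0.9, 0.0, 0.5]
finger_gap: 0.501
gripper_force: 0.0
t 10.7 F mach [0.9 0.1 0.5] gap 0.501 turn [-0.1 -0.1  0.1] shift [0.0125 0.005  0.1007] tcp mach [-0.0048 -0.1947  0.1207]
```

```bash
python3 -m handwheel '[[[0,0,0,0.0187,0.005,0.02,0.5],[0,0,0,0,0,0.03,0.5],[0,0,0,0,0,0.03,0.5],[0,0,0,0,0,0.02,0.5],[0,0,0,0,0,0.01,0.5],[0,0,0,0,0,0,0.5],[0,0,0,0,0,0,0.5]]]'; for i in 1; do python3 -m handwheel '[[[0,0,0,0,0,0.003,0.5],[0,0,0,0,0,0,0.5]]]'; python3 -m handwheel '[[[0,0,0,0,0,0.002,0.5],[0,0,0,0,0,0,0.5]]]';python3 -m handwheel '[[[0,0,0,0,0,0.002,0.5],[0,0,0,0,0,0,0.5]]]'; done; python3 -c "
from h import *
delta2([0,-.176,-.01])"
```

```text
t: 11.58
tcp_pos: [0.5029, -0.1691, 0.0123]
tool_rot: [0.727, 0.686, 0.0, 0.001]
force: [-1.4, 0.1, 0.4]
finger_gap: 0.5
gripper_force: 0.0
t: 11.82
tcp_pos: [0.5021, -0.1691, 0.0089]
tool_rot: [0.728, 0.686, 0.0, 0.0]
force: [-0.5, -0.2, -0.4]
finger_gap: 0.501
gripper_force: 0.0
t: 12.08
tcp_pos: [0.5018, -0.1689, 0.0066]
tool_rot: [0.728, 0.686, -0.0, -0.0]
force: [-0.3, -0.5, -0.5]
finger_gap: 0.499
gripper_force: 0.0
t: 12.32
tcp_pos: [0.5018, -0.1689, 0.0044]
tool_rot: [0.728, 0.686, -0.0, -0.0]
force: [-0.7, -0.2, -0.6]
finger_gap: 0.502
gripper_force: 0.0
t 12.325 F mach [-0.7 -0.3 -0.6] gap 0.502 turn [-0.  -0.   0.1] shift [ 0.0003 -0.0005  0.0144] tcp mach [ 0.0005 -0.1763  0.0044]
```

```bash
python3 -m handwheel '[[[0,0,0,0,0,0.003,0.5],[0,0,0,0,0,0.003,0.5],[0,0,0,0,0,0,0.5]]]'; python3 -m handwheel '[[[0,0,0,0,0,0.0015,0.5],[0,0,0,0,0,0,0.5]]]'; python3 -m handwheel '[[[0,0,0,0.005,0,0,0.5],[0,0,0,0.005,0,0,0.5],[0,0,0,0.005,0,0,0.5],[0,0,0,0.005,0,0,0.5],[0,0,0,0,0,0,0.5]]]'; python3 -c "
from h import *
delta2([0,.004,-.003])"
```

```text
t: 12.7
tcp_pos: [0.5017, -0.1688, -0.0017]
tool_rot: [0.728, 0.686, -0.0, -0.0]
force: [0.3, 0.2, 0.4]
finger_gap: 0.502
gripper_force: 0.0
t: 12.95
tcp_pos: [0.5019, -0.1689, -0.003]
tool_rot: [0.728, 0.686, -0.0, -0.0]
force: [0.1, -0.5, -0.3]
finger_gap: 0.498
gripper_force: 0.0
t: 13.58
tcp_pos: [0.5029, -0.1482, -0.0029]
tool_rot: [0.727, 0.686, -0.0, -0.0]
force: [0.3, 0.7, 0.9]
finger_gap: 0.502
gripper_force: 0.0
t 13.575 F mach [0.2 0.7 0.9] gap 0.502 turn [-0.  -0.   0.1] shift [0.1596 0.     0.0002] tcp mach [ 0.0003 -0.1556 -0.0029]
```

```bash
cat >> h.py <<'E'
def mould_left():
    s=sense();P=np.load("p.npy")
    for n in("top","wrist"):
        im=cv2.cvtColor(snapshot(n),cv2.COLOR_RGB2LAB).astype(float)
        for x in(-.04,-.015,.012,.036):
            ys=np.arange(-.17,.17,.001);u=proj(n,m2w(np.c_[x+0*ys,ys,.052+0*ys],P),s).astype(np.float32)
            v=cv2.remap(im[:,:,2].astype(np.float32),u[:,:1],u[:,1:],1,borderValue=0)[:,0]
            h=ys[v>137]; print(n,x,"b",v.max().round(),"yellow",(h.min().round(3),h.max().round(3),len(h)) if len(h) else None)
E
python3 -c "
from h import *
mould_left()"
```

```text
top -0.04 b 140.0 yellow (np.float64(-0.062), np.float64(-0.014), 18)
top -0.015 b 139.0 yellow (np.float64(-0.099), np.float64(-0.011), 50)
top 0.012 b 140.0 yellow (np.float64(-0.111), np.float64(-0.007), 105)
top 0.036 b 141.0 yellow (np.float64(-0.12), np.float64(-0.008), 113)
wrist -0.04 b 142.0 yellow (np.float64(-0.144), np.float64(0.147), 121)
wrist -0.015 b 141.0 yellow (np.float64(-0.144), np.float64(0.145), 118)
wrist 0.012 b 142.0 yellow (np.float64(-0.144), np.float64(0.145), 119)
wrist 0.036 b 143.0 yellow (np.float64(-0.144), np.float64(0.144), 122)
```

The mould moved 12 mm with the fingers (left edge at y≈-8 mm), so contact is good. I'll push on.

```bash
python3 -m handwheel '[[[0,0,0,0.006,0,0,0.5],[0,0,0,0.01,0,0,0.5],[0,0,0,0.01,0,0,0.5],[0,0,0,0.01,0,0,0.5],[0,0,0,0.01,0,0,0.5],[0,0,0,0.01,0,0,0.5],[0,0,0,0.01,0,0,0.5],[0,0,0,0.006,0,0,0.5],[0,0,0,0.003,0,0,0.5],[0,0,0,0,0,0,0.5]]]'; python3 -c "
from h import *
delta2([0,.007,-.003]);mould_left()"
```

```text
t: 14.92
tcp_pos: [0.5071, -0.0735, -0.0029]
tool_rot: [0.728, 0.686, -0.0, -0.001]
force: [-0.6, -0.3, 0.4]
finger_gap: 0.499
gripper_force: 0.0
t 14.925 F mach [-0.6 -0.3  0.4] gap 0.499 turn [-0.1 -0.   0.1] shift [0.0878 0.0002 0.0001] tcp mach [-0.     -0.0808 -0.0029]
top -0.04 b 123.0 yellow None
top -0.015 b 123.0 yellow None
top 0.012 b 123.0 yellow None
top 0.036 b 123.0 yellow None
wrist -0.04 b 142.0 yellow (np.float64(-0.069), np.float64(0.043), 113)
wrist -0.015 b 141.0 yellow (np.float64(-0.069), np.float64(0.043), 113)
wrist 0.012 b 142.0 yellow (np.float64(-0.069), np.float64(0.043), 113)
wrist 0.036 b 142.0 yellow (np.float64(-0.069), np.float64(0.043), 113)
```

```bash
python3 -m handwheel '[[[0,0,0,0.006,0,0,0.5],[0,0,0,0.01,0,0,0.5],[0,0,0,0.01,0,0,0.5],[0,0,0,0.01,0,0,0.5],[0,0,0,0.01,0,0,0.5],[0,0,0,0.01,0,0,0.5],[0,0,0,0.01,0,0,0.5],[0,0,0,0.008,0,0,0.5],[0,0,0,0.004,0,0,0.5],[0,0,0,0.002,0,0,0.5],[0,0,0,0.001,0,0,0.5]]]';python3 -m handwheel '[[[0,0,0,0.002,0,0,0.5],[0,0,0,0.002,0,0,0.5],[0,0,0,0.001,0,0,0.5]]]'; python3 -c "
from h import *
delta2([0,.007,-.003])"
```

```text
t: 16.4
tcp_pos: [0.5123, 0.0067, -0.0029]
tool_rot: [0.728, 0.686, -0.0, 0.0]
force: [0.6, -1.6, -1.6]
finger_gap: 0.502
gripper_force: 0.9
t: 16.77
tcp_pos: [0.5126, 0.0118, -0.0029]
tool_rot: [0.728, 0.686, -0.0, -0.0]
force: [0.1, -1.9, -0.5]
finger_gap: 0.5
gripper_force: 0.9
t 16.775 F mach [ 0.2 -1.9 -0.5] gap 0.5 turn [-0.   0.   0.1] shift [ 0.0023 -0.0003  0.0001] tcp mach [ 0.0003  0.0047 -0.0029]
```

Sliding friction is about 2 N. I'll creep until the stop answers.

```bash
for k in 1; do python3 -m handwheel '[[[0,0,0,0.001,0,0,0.5],[0,0,0,0.001,0,0,0.5],[0,0,0,0,0,0,0.5]]]' | grep -E 'tcp_p|force:';python3 -m handwheel '[[[0,0,0,0.001,0,0,0.5],[0,0,0,0,0,0,0.5]]]' | grep -E 'tcp_p|force:';python3 -m handwheel '[[[0,0,0,0.001,0,0,0.5],[0,0,0,0,0,0,0.5]]]' | grep -E 'tcp_p|force:'; done
```

```text
tcp_pos: [0.5127, 0.0124, -0.0029]
force: [-2.0, -8.0, 0.7]
gripper_force: 4.1
tcp_pos: [0.5127, 0.0124, -0.0028]
force: [-0.9, -12.1, -1.4]
gripper_force: 6.2
tcp_pos: [0.5128, 0.0125, -0.0028]
force: [-2.7, -16.5, -0.1]
gripper_force: 8.3
```

```bash
python3 -m handwheel '[[[0,0,0,-0.004,0,0,0.5],[0,0,0,-0.016,0,0,0.5],[0,0,0,-0.02,0,0,0.5],[0,0,0,0,0,-0.03,0.5],[0,0,0,0,0,-0.05,0.5],[0,0,0,-0.03,0,-0.05,0.5],[0,0,0,-0.06,0,-0.05,0.5],[0,0,0,-0.06,0,0,0.5],[0,0,0,-0.06,0,0,0.5],[0,0,0,-0.06,0,0,0.5],[0,0,0,-0.06,0,0,0.5],[0,0,0,-0.06,0,0,0.5],[0,0,0,0,0,0,0.5]]]' | grep -E 'tcp_p|force:'; python3 - <<'E'
from h import *
P=np.load("p.npy");p=snapshot("top")
cv2.imwrite("pics/f.png",cv2.resize(p[105:240,160:340,::-1],(792,594),interpolation=cv2.INTER_CUBIC))
f=lambda m:((proj("top",m2w(m,P))-[160,105]+.4)*4.4).round()
print(f([[-.05,.015,.052],[.05,.015,.052],[.05,.155,.052],[-.05,.155,.052],[.147,-.062,.092],[.147,-.118,.092]]))
mould_left()
E
```

```text
tcp_pos: [0.4874, -0.4068, 0.1668]
force: [-0.5, 1.6, 0.1]
gripper_force: 0.0
[[340. 493.]
 [353. 288.]
 [ 68. 273.]
 [ 49. 476.]
 [526.  78.]
 [644.  85.]]
top -0.04 b 139.0 yellow (np.float64(0.021), np.float64(0.153), 124)
top -0.015 b 139.0 yellow (np.float64(0.022), np.float64(0.153), 123)
top 0.012 b 139.0 yellow (np.float64(0.023), np.float64(0.152), 130)
top 0.036 b 139.0 yellow (np.float64(0.02), np.float64(0.152), 94)
wrist -0.04 b 182.0 yellow (np.float64(0.16), np.float64(0.164), 5)
wrist -0.015 b 181.0 yellow (np.float64(0.159), np.float64(0.164), 5)
wrist 0.012 b 182.0 yellow (np.float64(0.158), np.float64(0.165), 7)
wrist 0.036 b 182.0 yellow (np.float64(0.156), np.float64(0.164), 9)
```

View pics/f.png

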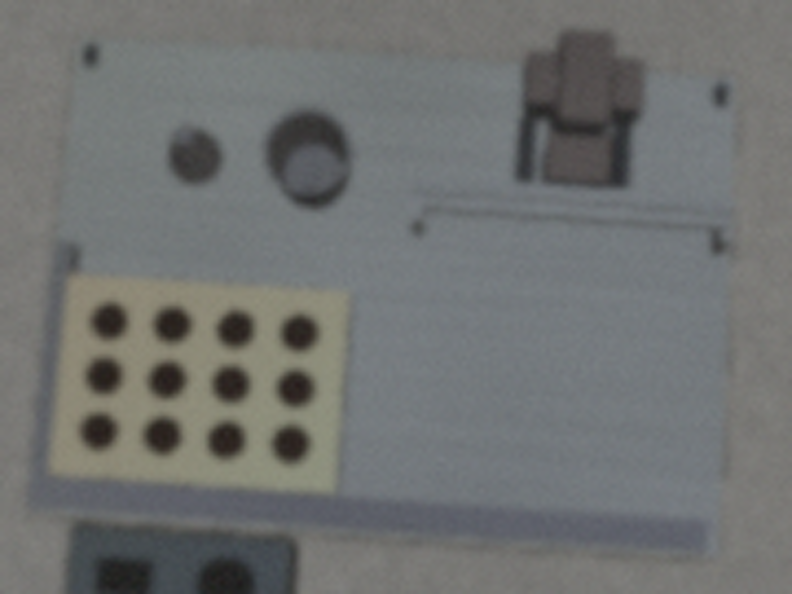

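The mould's corners, at (50,475), (338,492), (350,292) and (68,277), match the rest pose to about 1 mm. The nozzle (195,155) and cup (309,158) haven't moved, and the jaw is open with its buttons out. I'm handing in.

```bash
python3 -c "
from station import *
print(sign_off())"
```

```text
the job is handed in; nothing more can be done
None
```

I handed in the job after about 18 s of robot time: the jaw is locked fully open, the mould rests flat and square against the end stop, and the nozzle and cup have not moved; no verdict came back.

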